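Change over and load the slide stainer

ROBOT

A 6-joint arm with a two-finger parallel gripper is mounted at the origin on the work surface. World frame = base frame: x ahead of the robot, y to its left, z up, the work surface at z = 0. Lengths are in m, angles in rad, forces in N, time in s.
With the tool pointing down it reaches from about 0.25 to 0.85 m from the base axis. Payload 12.5 kg.
Tool frame: the origin (TCP) lies between the finger pads, 19 mm behind the fingertips; this is the grasp point; z points along the fingers, y is the line along which they close (so a half turn about z gives the same grasp; the last joint's range is limited). The gripper opens to 93 mm and grips with 3 to 60 N. Pads are 15 mm wide; open, the fingers measure 128 mm over their backs; the gripper's body (75 mm by 188 mm) begins 65 mm behind the grasp point.
Start: joints at [-1.223, 0.351, 1.652, -0, 1.139, -0.085], TCP at [0.231, -0.499, 0.237] pointing down, gripper open.
Joint ranges: [-2.75, 2.75], [-0.79, 2.1], [0.01, 2.65], [-1.57, 4.71], [0.07, 3.14], [-2.87, 2.87]. Speed limits (rad/s): [2.22, 2.22, 2.79, 3.14, 3.14, 3.14].

INTERFACE

Orientations are given as a unit quaternion [w, x, y, z].
In Python, from plant import ctrl gives the robot as it stands.
- The arm moves only by the shell command python3 jog.py [OPENING], which reads ROWS from standard input. ROWS is a JSON list of rows, 1 to 20 of them, each an object with the fields tx, ty, tz (the shift in units of 5 mm), ax, ay, az (a rotation vector in units of 0.1 rad); a field left out counts as zero; each row shifts and turns the commanded pose from where the row before left it, along the tool's axes as they then stand; what a row does not reach is not made up. A row lasts 1/12 s, in which the tool goes at most 0.0417 m and 0.125 rad, less where a joint would pass 70% of its speed; a pose out of reach is approached as far as the arm can. OPENING is the finger opening in m, set as the command begins (- or left out keeps the last). The fingers move at their own pace and stop on an object; the grip force is fixed at half the most. Time passes only in rows, so rows that do not move let the fingers close. It prints the time, the measured TCP pose, the force, the opening and the grip force at its end. Input that does not fit is refused with a message, and nothing moves.
- ctrl.get_obs(): the state, without advancing time (a new reading comes with each control period).
- ctrl.snapshot(name): name is "scene" or "top" or "wrist"; returns a dict with "pixels" (400x640x3 uint8, blue, green, red), "fx", "fy", "cx", "cy" (pixels), "dist_coeffs" ([k1, k2, p1, p2, k3] as OpenCV has them; the pictures are not rectified), "T" (4x4, takes a point from camera to world coordinates); the wrist camera has in their place "T_tool_cam" (4x4, takes a point from camera to tool coordinates, whose origin is the TCP and whose axes are the flange's). Camera axes: x right, y up, looking along -z (the intrinsics and any distortion apply to the point x, -y, -z); pixel columns grow to the right and rows downward; lengths in m; the calibration is good to about 2 mm. A picture is of the moment at which its call begins: read the wrist's pose just before it. There is no depth.
- ctrl.hand_in(): hands the job in; it is judged then, once.
The state is a dict: "time_s": time; "qpos": joint angles; "joint_vel": joint speeds; "joint_efforts": joint torques, N m; "eef_pos": TCP position; "tool_rot": TCP orientation; "wrist_force": force on the tool from outside, world axes, zero at the start; "torque": the same for the moment, N m; "grip_width": finger opening in m; "grip_force": force on a finger pad.
Only numpy, scipy, OpenCV 4.12 (cv2) and the standard library are available. Lean on these libraries where they do the work, as an engineer would, in place of code of your own. Each camera call takes 0.05 s, during which the arm holds its last target. There are 200 camera calls.

TASK

Turn the slide stainer round for the next run: take the finished rack off the carrier rail and stand it upright in the drain tray, turn the dip-depth knob until the black pointer stands on the brass set mark, and hang every new rack from the bench on the rail, its hook lifted over the anti-jump lip and lowered until it sits on the belt and the rack hangs straight. When all that is done, push the drive lever fully over to on. Leave the set mark, the jug, the Petri dish and the tube rack where they are.

Things in the scene. Friction and masses are not known exactly. Their poses are not given: they have to be found in the camera images.
- rack1: new slide rack, steel, standing on the bench; 2 or 3 alike present (absent: None), 0.22 kg. Origin: centre of underside; +x: the way its hook faces. Basket 60 (x) x 90 (y) x 45 mm high. Grey grip tab on top: 10 mm thick (x), 34 mm wide (y), z 142 to 180 mm, over the origin and the centre of mass; pinch it from above across its 10 mm, TCP at z 165 mm
- rack1_hook (a point): bottom of rack1's hook tip: 13 mm towards +x and 107 mm up from the rack's origin, same axes. The tip is a plate 6 mm thick (rack x 10 to 16), 40 mm wide (y), pointing down 30 mm from a bridge plate (rack x -9 to 16, z 137 to 142 mm) that tops a flat stem (rack x -9 to -4, 40 mm wide) on the basket. Seated: on the belt behind the lip, stem on the robot's side, basket below the rail
- rack2: another new slide rack on the bench, exactly like rack1; same origin and axes
- rack2_hook (a point): bottom of this rack's hook tip, as for rack1
- rack3: another new slide rack on the bench, exactly like rack1; same origin and axes
- rack3_hook (a point): bottom of this rack's hook tip, as for rack1
- done_rack: finished slide rack of the last run, exactly like rack1 (size, origin, axes, grip tab); at the start it hangs seated somewhere on the rail. It comes off the way the others go on: up 32 to 45 mm, then towards the robot, clear of the lip and rail
- drain_tray: shallow open steel drain tray, fixed on the bench: 90 (x) x 120 (y) mm outside, walls 3 mm thick and 12 mm high, floor 3 mm. Origin: centre of the underside
- stainer: linear slide stainer, fixed white bench machine 730 mm long (y), 200 mm deep (x). Origin: at bench level under the middle of its carrier rail; x away from the robot (yaw up to 0.1 rad), y left along the rail. End housings 100 mm high from y -380 to -215 and 215 to 348 mm; between them three open dishes under the rail, rims 60 mm high, x +-50 mm
- rail (a point): middle of the carrier rail, on its belt (channel floor), 185 mm above the bench; axes as the stainer's. The rail is a straight aluminium channel along y, open above, belt x -7 to 7 mm, back wall x 7 to 11 mm as high as the lip, underside 6 mm below the belt. Free for racks from y -210 to 210 mm (end posts at +-228 mm); racks side by side need 95 mm each
- lip (a point): middle of the top edge of the rail's front anti-jump lip: x -11 to -7 mm of the rail, 24 mm higher than the belt, running the rail's length. A rack comes from the robot's side, its x square to the rail, raised 32 to 45 mm above its seated height: the hook tip passes over the lip, the basket under the rail; then it is lowered. Tip play in x: 4 mm either way
- guide (a point): middle of the anti-sway guide rod, 8 mm thick, which runs along the rail below and behind it (26 mm beyond the rail's middle, 104 mm above the bench). A seated rack's basket leans back against it, tilted 0.01 to 0.11 rad: that counts as straight. A rack raised 32 mm or more passes above it
- depth_knob (a joint): dip-depth knob on the right-hand deck, rad, 0 to 5.5, growing clockwise seen from above; light friction (0.04 N m), stays where left. It drives the pointer: 10 mm along the scale per rad, to the right (stainer -y) for clockwise
- depth_knob_grip (a point): grip point on the knob's vertical axis, 137 mm above the bench (deck at 100 mm, the knob's bar rises to 144 mm); turns with the knob. The knob is a black disc 48 mm across with a grip bar 46 mm long, 14 mm thick, 32 mm high; the bar runs along this point's x axis, so the fingers close along its y axis
- pointer_tip (a point): tip of the black arrow pointer that slides along the white scale behind the knob, 107 mm above the bench; moved only by the knob; axes as the stainer's
- rider_tip (a point): tip of the brass set-point rider facing the pointer from the far edge of the scale: the mark. Pointer and mark are aligned when both tips have the same y in the stainer's frame (the tips are 2 mm apart in x). Not to be moved
- drive_lever (a joint): drive lever on the left-hand deck, rad: 0 = off (leaning 0.5 rad towards the robot), 1.0 = on (leaning 0.5 rad away). Light (about 1 N at the ball), stays where left; pivot axis along y, 122 mm above the bench, at stainer x -20 mm, y 288 mm
- drive_lever_tip (a point): centre of the black ball (26 mm across) at the end of the drive lever, 75 mm from its pivot; when off about 188 mm above the bench. Push it away from the robot
- jug: bystander: white plastic jug with blue cap, 100 x 150 x 218 mm high, 0.9 kg; origin: centre of the underside
- petri_dish: bystander: closed clear Petri dish, 100 mm across, 13 mm high; origin: centre of the underside
- tube_rack: bystander: rack of orange-capped tubes, 100 x 200 x 110 mm high, 0.8 kg; origin: centre of the underside

How it is judged:
By the outcome, as a careful person would: the job done as asked, in the order asked, and still so for the second after the job is handed in, with the robot touching nothing.
Of rack1, rack2, rack3 only 2 to 3 are there at a start; the rules pass over those that are not, and their reading is None.
At some moment in a run one of rack1, rack2, rack3 may be knocked a few centimetres aside while the robot is not near it.
Once in a run the grip may slacken for a moment while it holds something.
It also fails if it takes over 210 s, if anything falls off the work surface, if the arm or the gripper's body presses on something with over 40 N, if the wrist force passes 120 N, or if a joint passes its speed limit or range.

## Working session

There is one attempt and no reset: what is moved stays moved. The work goes in short steps, Python scripts to look and compute and a shell command to move; the robot and the scene stay as the last step left them, time stands still between calls to the robot, and variables do not carry over. Pictures are saved under pics/ and viewed, at most 14 in all, crops included, and the job is handed in when it is done.

```bash
ls; mkdir -p pics; cat > h.py <<'E'
import numpy as np, cv2
from scipy.spatial.transform import Rotation as R
from plant import ctrl
def tool():
    o=ctrl.get_obs(); T=np.eye(4); q=o["tool_rot"]; T[:3,:3]=R.from_quat([q[1],q[2],q[3],q[0]]).as_matrix(); T[:3,3]=o["eef_pos"]; return T
def snap(n,f=None):
    T=tool(); s=ctrl.snapshot(n)
    s["Tw"]=np.array(s["T"]) if "T" in s else T@np.array(s["T_tool_cam"])
    s["K"]=np.array([[s["fx"],0,s["cx"]],[0,s["fy"],s["cy"]],[0,0,1.]])
    if f: 
        cv2.imwrite(f"pics/{f}.png",s["pixels"]); np.save(f"pics/{f}.npy",{k:s[k] for k in("Tw","K","dist_coeffs","pixels")},allow_pickle=True)
    return s
def load(f): return np.load(f"pics/{f}.npy",allow_pickle=True).item()
def ray(s,uv):
    p=cv2.undistortPoints(np.array([[uv]],float),s["K"],np.array(s["dist_coeffs"],float))[0,0]
    d=s["Tw"][:3,:3]@np.array([p[0],-p[1],-1.]); return s["Tw"][:3,3],d/np.linalg.norm(d)
def onz(s,uv,z):
    o,d=ray(s,uv); return o+d*(z-o[2])/d[2]
def proj(s,P):
    c=(np.linalg.inv(s["Tw"])@np.append(P,1))[:3]
    return cv2.projectPoints(np.array([[c[0],-c[1],-c[2]]]),np.zeros(3),np.zeros(3),s["K"],np.array(s["dist_coeffs"],float))[0][0,0]
E
python3 - <<'E'
from h import *
np.set_printoptions(precision=4,suppress=True)
for n in("scene","top","wrist"):
    s=snap(n,n+"0"); print(n,s["K"][0,0],s["dist_coeffs"],"\n",s["Tw"])
print(tool())
E
```

```text
jog.py
pics
plant.py
scene 451.6430275556927 [-0.1231  0.      0.      0.      0.    ] 
 [[ 0.9707 -0.1566  0.1822  0.7878]
 [ 0.2398  0.6765 -0.6963 -1.006 ]
 [-0.0143  0.7196  0.6942  1.1454]
 [ 0.      0.      0.      1.    ]]
top 403.9412460943459 [0.0197 0.     0.     0.     0.    ] 
 [[ 0.012   0.9965 -0.0828  0.4398]
 [-0.9998  0.0132  0.014  -0.0012]
 [ 0.0151  0.0826  0.9965  1.4594]
 [ 0.      0.      0.      1.    ]]
wrist 358.0538814412912 [-0.0575  0.      0.      0.      0.    ] 
 [[ 0.4183  0.8793  0.2276  0.2913]
 [-0.9083  0.4056  0.1024 -0.4697]
 [-0.0023 -0.2496  0.9683  0.3848]
 [ 0.      0.      0.      1.    ]]
[[ 0.9078  0.4194 -0.0003  0.2306]
 [ 0.4194 -0.9078  0.0008 -0.4991]
 [ 0.0001 -0.0008 -1.      0.2371]
 [ 0.      0.      0.      1.    ]]
```

View pics/scene0.png

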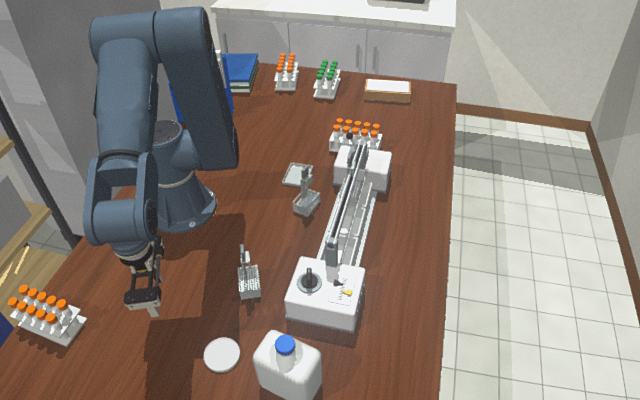

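View pics/top0.png

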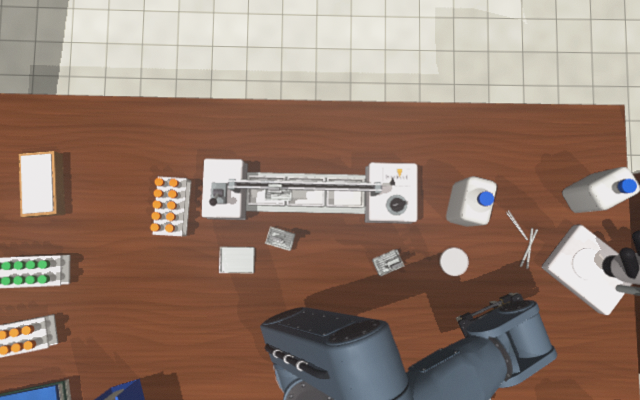

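The two views show the stainer, its knob at top (397,205) and lever at (213,200). The drain tray is at (237,260), the new racks at (280,238) and (388,262), and the done rack on the rail near (275,190). I'll enlarge the top view.

```bash
python3 - <<'E'
from h import *
s=load("top0"); c=s["pixels"][150:285,195:425]
cv2.imwrite("pics/topc.png",cv2.resize(c,None,fx=3.4,fy=3.4,interpolation=cv2.INTER_CUBIC))
s=load("scene0"); c=s["pixels"][130:340,210:400]
cv2.imwrite("pics/scc.png",cv2.resize(c,None,fx=2.8,fy=2.8,interpolation=cv2.INTER_CUBIC))
E
```

```text
(no output)
```

View pics/topc.png

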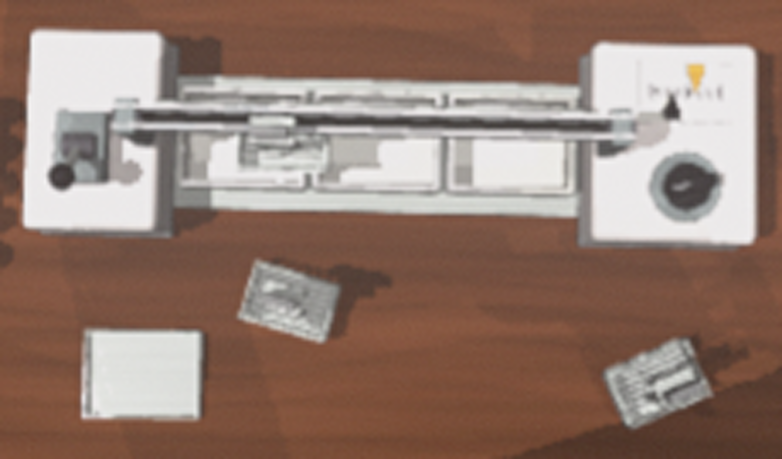

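View pics/scc.png

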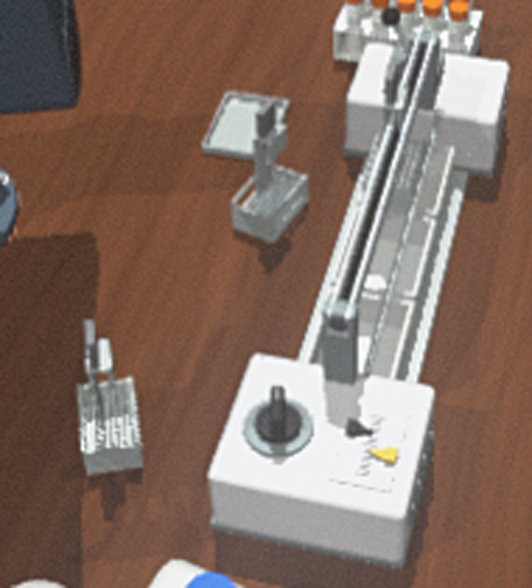

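The top crop shows the housings' corners, the tray, both new racks, the done rack on the left part of the rail, the knob with its pointer bar, and the black pointer to the right of and below the brass tip. I'll get coarse positions from these.

Careful with the scale: shifts go in units of 5 mm and turns go in units of 0.1 rad. That gives: -0.03 m is -6, -0.114 rad is -1.14.

```bash
python3 - <<'E'
from h import *
np.set_printoptions(precision=4,suppress=True)
s=load("top0"); f=lambda u,v,z: onz(s,(u/3.4+195-.35,v/3.4+150-.35),z)
L=[f(*p,.1) for p in((30,32),(160,32),(155,230),(25,228))]; Rr=[f(*p,.1) for p in((593,43),(756,46),(756,243),(590,240))]
print(np.array(L),np.array(Rr))
for n,p in dict(tray=(143,374,.012),donebridge=(275,125,.21),rackA=(288,300,.045),rackB=(658,382,.045),tabB=(672,382,.18),tabA=(287,292,.18),knob=(685,185,.132),ptr=(671,95,.107),rider=(696,88,.107),ball=(62,177,.188)).items(): print(n,f(*p))
w=load("wrist0"); print(np.array(ctrl.snapshot("wrist")["T_tool_cam"]))
E
echo '[{"tz":-6, "az":-1.14}, {"tz":-6, "az":-1.14}, {"tz":-6, "az":-1.14}, {"tz":-6, "az":-1.14}, {"tz":-6, "az":-1.14}, {"az":-1.14}, {"az":-1.14}, {"az":-1.14}, {"az":-1.14}, {"az":-1.14}, {}]' | python3 jog.py 0.05
```

```text
[[0.7076 0.3694 0.1   ]
 [0.7097 0.2404 0.1   ]
 [0.5117 0.24   0.1   ]
 [0.512  0.3675 0.1   ]] [[ 0.7051 -0.1931  0.1   ]
 [ 0.7044 -0.357   0.1   ]
 [ 0.5064 -0.3554  0.1   ]
 [ 0.5072 -0.1905  0.1   ]]
tray [0.366  0.2638 0.012 ]
donebridge [0.6034 0.1138 0.21  ]
rackA [0.4445 0.1119 0.045 ]
rackB [ 0.3654 -0.268   0.045 ]
tabB [ 0.3727 -0.2555  0.18  ]
tabA [0.4514 0.1022 0.18  ]
knob [ 0.5603 -0.2784  0.132 ]
ptr [ 0.6524 -0.27    0.107 ]
rider [ 0.6598 -0.295   0.107 ]
ball [0.555  0.3114 0.188 ]
[[-0.0012  0.9683  0.2497  0.0674]
 [ 1.      0.0009  0.0015 -0.0013]
 [ 0.0012  0.2497 -0.9683 -0.1478]
 [ 0.      0.      0.      1.    ]]
time_s: 1.12
eef_pos: [0.2306, -0.4992, 0.3873]
tool_rot: [-0.0, 0.705, 0.71, 0.0]
wrist_force: [0.2, -0.2, -0.1]
grip_width: 0.0497
grip_force: 0.0
```

To row units: 0.026 m is 5.2, 0.018 m is 3.6.

```bash
echo '[{"tx":3.6, "ty":5.2}, {"tx":3.6, "ty":5.2}, {"tx":3.6, "ty":5.2}, {"tx":3.6, "ty":5.2}, {"tx":3.6, "ty":5.2}, {"tx":3.6, "ty":5.2}, {"tx":3.6, "ty":5.2}, {"tx":3.6, "ty":5.2}, {"tx":3.6, "ty":5.2}, {"tx":3.6, "ty":5.2}, {"tx":3.6, "ty":5.2}, {"tx":3.6, "ty":5.2}, {}, {}]' | python3 jog.py
python3 -c "
from h import *
snap('wrist','w1')"
echo '[{"tx":7}, {"tx":7}, {"tx":7}, {"tx":7}, {"tx":7}, {"tx":7}, {"tx":7}, {"tx":7}, {"tx":7}, {"tx":7}, {"tx":7}, {"tx":7}, {}, {}]' | python3 jog.py
python3 -c "
from h import *
snap('wrist','w2'); snap('top','top1')
cv2.imwrite('pics/w12.png',cv2.resize(np.vstack([load('w1')['pixels'],load('w2')['pixels']]),(480,600),interpolation=cv2.INTER_AREA))"
```

```text
time_s: 2.28
eef_pos: [0.543, -0.2817, 0.3868]
tool_rot: [-0.0, 0.707, 0.707, -0.0]
wrist_force: [-0.5, 1.2, -0.1]
grip_width: 0.05
grip_force: 0.0
time_s: 3.5
eef_pos: [0.5411, 0.1375, 0.3875]
tool_rot: [0.0, 0.706, 0.708, -0.0]
wrist_force: [-0.1, -0.8, -0.1]
grip_width: 0.0502
grip_force: 0.0
```

View pics/w1.png

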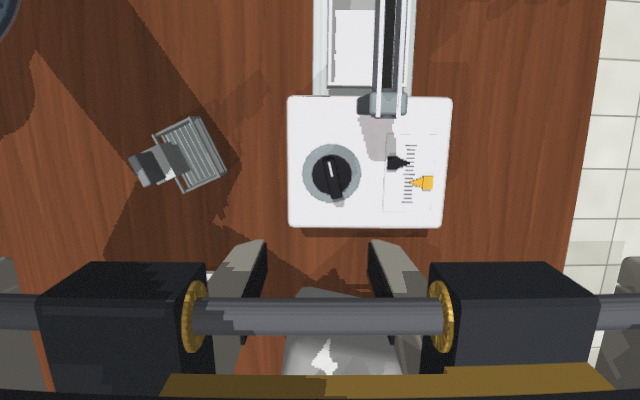

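View pics/w2.png

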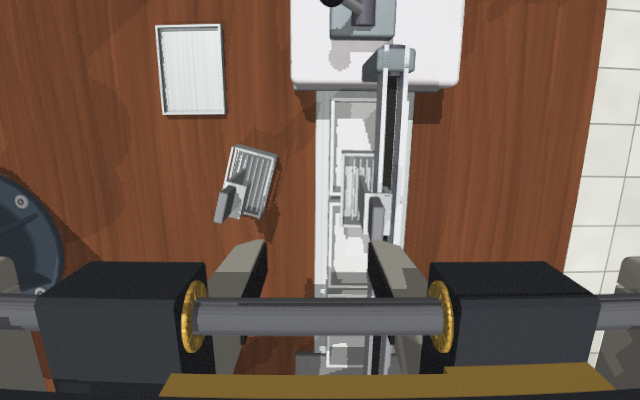

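The first shows the knob at (331,174), the pointer tip at about (411,163), the rider tip at about (409,183), and rackB with its tab top at about (143,168). The second shows the tray, rackA with its tab at about (220,207), and the done rack's tab at about (375,212). I'll segment the pointer and knob, and enlarge the tabs.

```bash
python3 - <<'E'
from h import *
a=load("w2")["pixels"]; b=load("w1")["pixels"]
r=lambda i,k: cv2.resize(i,None,fx=k,fy=k,interpolation=cv2.INTER_CUBIC)
M=np.zeros((600,800,3),np.uint8)
def put(c,x,y): M[y:y+c.shape[0],x:x+c.shape[1]]=c
put(r(a[140:230,205:285],5),0,0)      # 400x450
put(r(a[140:240,335:400],3),600,300)   # 195x300
put(r(b[110:200,120:240],3.3),402,0)  # 396x297
put(r(b[145:205,300:360],3),402,300) # 180x180
cv2.imwrite("pics/m1.png",M)
np.set_printoptions(precision=4,suppress=True)
s=load("w1"); h=cv2.cvtColor(b,cv2.COLOR_BGR2HSV); g=b.max(2)
roi=np.zeros(g.shape,bool); roi[125:215,384:440]=1
o=(h[...,1]>130)&(h[...,0]>10)&(h[...,0]<35)&roi; k=(g<60)&roi
ys,xs=np.where(o); u=xs.min(); print("rider",u,ys[xs<=u+3].mean(),onz(s,(u,ys[xs<=u+3].mean()),.107))
k=cv2.morphologyEx(k.astype(np.uint8),cv2.MORPH_OPEN,np.ones((3,3)));n,l,st,_=cv2.connectedComponentsWithStats(k);print(st)
i=1+st[1:,4].argmax() ; ys,xs=np.where(l==i); u=xs.max(); print("ptr",u,ys[xs>=u-2].mean(),onz(s,(u,ys[xs>=u-2].mean()),.107))
E
```

```text
rider 410 181.75 [ 0.6537 -0.2916  0.107 ]
[[     0      0    640    400 255835]
 [   388    157     18     12    165]]
ptr 405 162.5 [ 0.6462 -0.2682  0.107 ]
```

View pics/m1.png

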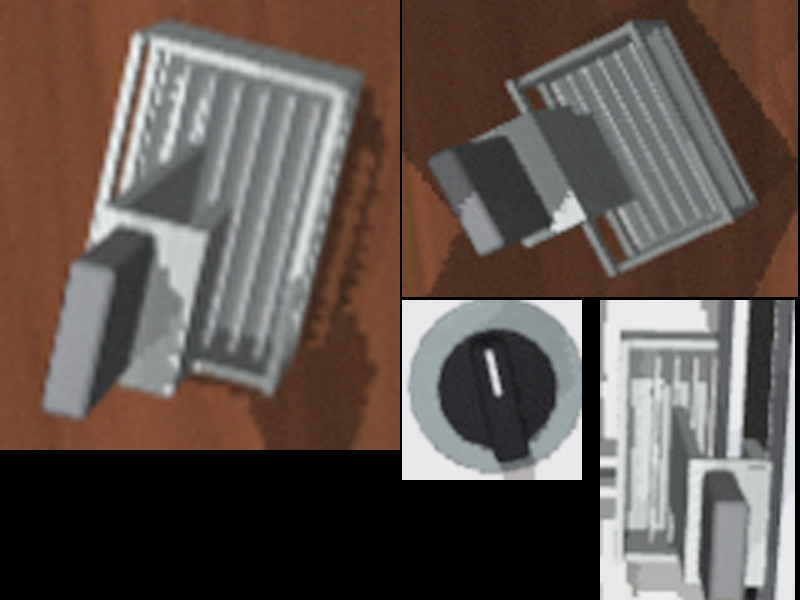

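In the montage, rackA's tab top is at about (62..95, 262..415) and its bridge lies to the right, so the hook faces +x. RackB's tab top is at left, with its bridge to the right too. The knob's bar runs from (487,345) to (512,460). I'll compute poses and check the hook direction by projecting points.

```bash
python3 - <<'E'
from h import *
np.set_printoptions(precision=4,suppress=True)
w1,w2=load("w1"),load("w2")
def rack(s,c,z,n,m):
    P=np.array([onz(s,m(*p),z) for p in c]); a,b=(P[0]+P[1])/2,(P[2]+P[3])/2
    d=b-a; C=(a+b)/2; xd=np.array([-d[1],d[0],0]); xd/=np.linalg.norm(xd); xd*=np.sign(xd[0]); yd=np.array([-xd[1],xd[0],0])
    print(n,"centre",C,"len",np.linalg.norm(d),"thick",np.linalg.norm(P[1]-P[0]),"yaw",np.arctan2(xd[1],xd[0]))
    return C,xd,yd
mA=lambda x,y:((x-2)/5+205,(y-2)/5+140); mB=lambda x,y:((x-403)/3.3+120,(y-1)/3.3+110)
iA=lambda p:((p[0]-205)*5+2,(p[1]-140)*5+2); iB=lambda p:((p[0]-120)*3.3+403,(p[1]-110)*3.3+1)
for s,c,n,m,i in((w2,[(78,262),(112,265),(82,415),(45,410)],"A",mA,iA),(w1,[(430,160),(460,148),(502,248),(480,254)],"B",mB,iB)):
    C,xd,yd=rack(s,c,.18,n,m)
    for sg in(1,-1):
        print(sg,[np.round(i(proj(s,C+sg*(xd*x+yd*y)+[0,0,z-.18]))) for x,y,z in((16,20,142),(16,-20,142),(16,20,107),(16,-20,107),(-9,20,142),(-9,-20,142))and[(a/1e3,b/1e3,c/1e3) for a,b,c in((16,20,142),(16,-20,142),(16,20,107),(16,-20,107),(-9,20,45),(-9,-20,45),(30,45,45),(30,-45,45),(-30,45,45))]])
a=onz(w2,((714-601)/3+335,(502-301)/3+140),.258);b=onz(w2,((745-601)/3+335,(503-301)/3+140),.258)
print("done tab edge",a,b)
T=[onz(w2,p,.012) for p in((157,26),(222,24),(226,113),(163,115))]; print("tray",np.array(T),np.mean(T,0))
mk=lambda x,y:((x-403)/3+300,(y-301)/3+145)
print("bar",onz(w1,mk(487,347),.144),onz(w1,mk(512,458),.144),"disc",onz(w1,(331,174),.112))
# rail walls in w2 (far end) and w1; housing corners
g=w1["pixels"].max(2); print(np.array([onz(w1,p,.1) for p in((289,96),(452,98),(442,227),(289,227))]))
print("rail walls w1 row60"); print(w1["pixels"][60,365:415].max(1)); print("w2 row120"); print(w2["pixels"][120,365:415].max(1))
E
```

```text
A centre [0.4394 0.1141 0.18  ] len 0.03289671171218194 thick 0.006971730720970807 yaw -0.26686285235610724
1 [array([211., 231.]), array([173., 396.]), array([238., 203.]), array([203., 356.]), array([190., 139.]), array([159., 276.]), array([348.,  89.]), array([274., 393.]), array([134.,  31.])]
-1 [array([ 37., 360.]), array([ 71., 194.]), array([ 77., 323.]), array([110., 169.]), array([221., 292.]), array([253., 156.]), array([ 69., 339.]), array([134.,  31.]), array([274., 393.])]
B centre [ 0.361  -0.2669  0.18  ] len 0.03205196475338744 thick 0.01049863178994819 yaw 0.3494095340677107
1 [array([538., 113.]), array([589., 224.]), array([579., 105.]), array([625., 208.]), array([583., 115.]), array([623., 205.]), array([643.,  23.]), array([731., 228.]), array([512.,  76.])]
-1 [array([506., 256.]), array([454., 147.]), array([548., 237.]), array([501., 136.]), array([662., 190.]), array([622., 100.]), array([604., 276.]), array([512.,  76.]), array([731., 228.])]
done tab edge [0.5835 0.1349 0.258 ] [0.5918 0.1346 0.258 ]
tray [[0.3195 0.3269 0.012 ]
 [0.4097 0.3276 0.012 ]
 [0.4091 0.2091 0.012 ]
 [0.3175 0.2072 0.012 ]] [0.3639 0.2677 0.012 ]
bar [ 0.5526 -0.2611  0.144 ] [ 0.5622 -0.3025  0.144 ] disc [ 0.5572 -0.2814  0.112 ]
[[ 0.5079 -0.1912  0.1   ]
 [ 0.6996 -0.1925  0.1   ]
 [ 0.7007 -0.3517  0.1   ]
 [ 0.5048 -0.3515  0.1   ]]
rail walls w1 row60
[235 235 236 235 235 234 236 233 135  99  97  97 117 216 233 231 231 218
  47  42  44  50  46  44  41  46  40  78 100  84  85  86  85 130 208 229
 230 229 187 174 224 232 229 212 202 204 201 188 116 105]
w2 row120
[163 156 151 154 155 155 156 158 156 155 132 107 100  99 104 125 227 237
 237 238 149  59  44  46  47  47  46  48  47  49 156 107  99 102 101  91
 216 237 237 237 236 234 232 206 209 206 199 170  67  70]
```

```bash
python3 - <<'E'
from h import *
np.set_printoptions(precision=4,suppress=True)
for n,rows in(("w1",(15,30,45,60,75)),("w2",(90,110,130,145,280,330,360))):
    s=load(n)
    for v in rows:
        r=s["pixels"][v,362:412].max(1).astype(int); 
        e=[362+i+.5 for i in range(49) if abs(r[i+1]-r[i])>50]
        print(n,v,e,[round(onz(s,(u,v),.209)[0],4) for u in e], round(onz(s,(390,v),.209)[1],3))
E
```

```text
w1 15 [374.5, 378.5, 379.5, 383.5, 384.5, 394.5, 400.5, 405.5] [np.float64(0.589), np.float64(0.5924), np.float64(0.5932), np.float64(0.5966), np.float64(0.5974), np.float64(0.6059), np.float64(0.611), np.float64(0.6152)] -0.13
w1 30 [373.5, 374.5, 378.5, 383.5, 384.5, 393.5, 399.5, 400.5, 404.5, 405.5] [np.float64(0.5885), np.float64(0.5894), np.float64(0.5928), np.float64(0.597), np.float64(0.5979), np.float64(0.6055), np.float64(0.6106), np.float64(0.6115), np.float64(0.6149), np.float64(0.6157)] -0.142
w1 45 [373.5, 377.5, 378.5, 382.5, 383.5, 392.5, 398.5, 399.5, 403.5, 405.5] [np.float64(0.5889), np.float64(0.5923), np.float64(0.5931), np.float64(0.5966), np.float64(0.5974), np.float64(0.6051), np.float64(0.6103), np.float64(0.6111), np.float64(0.6146), np.float64(0.6163)] -0.154
w1 60 [372.5, 377.5, 382.5, 398.5] [np.float64(0.5884), np.float64(0.5927), np.float64(0.597), np.float64(0.6108)] -0.166
w1 75 [371.5, 372.5, 376.5, 377.5, 381.5, 397.5, 403.5] [np.float64(0.5879), np.float64(0.5888), np.float64(0.5922), np.float64(0.5931), np.float64(0.5966), np.float64(0.6105), np.float64(0.6157)] -0.179
w2 90 [381.5, 386.5, 402.5, 407.5] [np.float64(0.5953), np.float64(0.5997), np.float64(0.6138), np.float64(0.6182)] 0.228
w2 110 [380.5, 385.5, 386.5, 401.5, 408.5] [np.float64(0.5951), np.float64(0.5995), np.float64(0.6004), np.float64(0.6138), np.float64(0.62)] 0.211
w2 130 [379.5, 384.5, 385.5, 393.5, 399.5, 400.5] [np.float64(0.5949), np.float64(0.5994), np.float64(0.6003), np.float64(0.6075), np.float64(0.6129), np.float64(0.6138)] 0.193
w2 145 [378.5, 379.5, 383.5, 384.5, 392.5, 398.5, 399.5, 410.5] [np.float64(0.5945), np.float64(0.5954), np.float64(0.599), np.float64(0.5999), np.float64(0.6072), np.float64(0.6127), np.float64(0.6136), np.float64(0.6236)] 0.18
w2 280 [] [] 0.047
w2 330 [] [] -0.011
w2 360 [367.5, 371.5] [np.float64(0.5931), np.float64(0.5974)] -0.048
```

To row units: 0.012 m is 2.4, 0.024 m is 4.8, 0.0037 rad is 0.037.

```bash
echo '[{"tx":-1.3, "ty":3.14, "az":0.037}, {"tx":-1.3, "ty":3.14, "az":0.037}, {"tx":-1.3, "ty":3.14, "az":0.037}, {"tz":4.8}, {"tz":4.8}, {"tz":4.8}, {"tz":4.8}, {"tz":4.8}, {"tz":2.4}, {"tz":1.2}, {}, {}]' | python3 jog.py 0.05
python3 -c "
from h import *
s=snap('wrist','w3'); snap('scene','s3')
cv2.imwrite('pics/m3.png',np.hstack([cv2.resize(s['pixels'][150:400,190:450],None,fx=1.6,fy=1.6),cv2.resize(load('s3')['pixels'][110:300,280:410],(273,400))]))"
```

```text
time_s: 4.6
eef_pos: [0.589, 0.1173, 0.2506]
tool_rot: [0.0, 0.711, 0.704, 0.001]
wrist_force: [0.6, 0.2, 0.3]
grip_width: 0.05
grip_force: 0.0
```

View pics/m3.png

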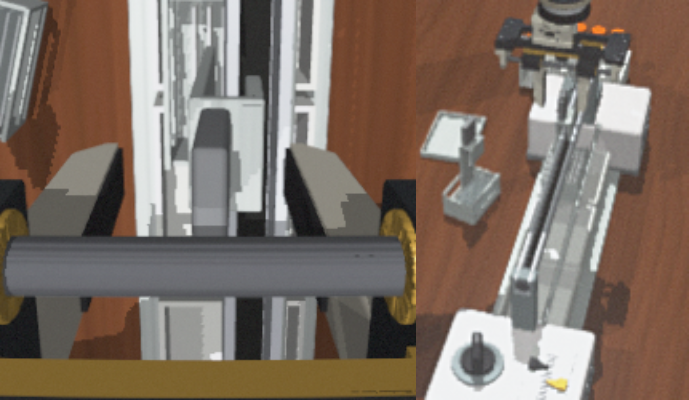

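The tab stands between the open fingers, near the middle. I'll go down 6 mm, grip and lift.

```bash
echo '[{"tz":0.6}, {"tz":0.6}, {}]' | python3 jog.py && echo '[{}, {}, {}, {}, {}, {}, {}, {}, {}, {}]' | python3 jog.py 0 && echo '[{"tz":-2}, {"tz":-2}, {"tz":-2}, {"tz":-2}, {}, {}, {}]' | python3 jog.py
```

```text
time_s: 4.95
eef_pos: [0.5883, 0.1178, 0.2431]
tool_rot: [-0.0, 0.71, 0.704, -0.0]
wrist_force: [0.5, -0.4, -0.0]
grip_width: 0.0497
grip_force: 0.0
time_s: 5.78
eef_pos: [0.5904, 0.1178, 0.244]
tool_rot: [0.002, 0.71, 0.704, 0.002]
wrist_force: [9.9, 0.7, -2.9]
grip_width: 0.0094
grip_force: 29.9
time_s: 6.37
eef_pos: [0.5881, 0.1178, 0.2828]
tool_rot: [-0.0, 0.71, 0.704, -0.0]
wrist_force: [-0.0, 0.3, -3.7]
grip_width: 0.0097
grip_force: 30.0
```

To row units: -0.025 m is -5, -0.02 m is -4.

```bash
echo '[{"ty":-2.6}, {"ty":-5}, {"ty":-5}, {"ty":-2.4}, {}, {"tz":-5}, {"tz":-5}, {"tz":-5}, {"tz":-5}, {"tz":-4}, {}]' | python3 jog.py && echo '[{"tx":3.8, "ty":-3.8}, {"tx":3.8, "ty":-3.8}, {"tx":3.8, "ty":-3.8}, {"tx":3.8, "ty":-3.8}, {"tx":3.8, "ty":-3.8}, {"tx":3.8, "ty":-3.8}, {"tx":3.8, "ty":-3.8}, {"tx":3.4, "ty":-3.2}, {"az":-0.1}, {}, {}]' | python3 jog.py
python3 -c "
from h import *
s=snap('wrist','w4'); snap('scene','s4'); snap('top','t4')
cv2.imwrite('pics/m4.png',np.hstack([cv2.resize(s['pixels'],(480,300)),cv2.resize(load('s4')['pixels'][100:230,250:390],(320,300))]))"
```

```text
time_s: 7.28
eef_pos: [0.515, 0.1186, 0.4069]
tool_rot: [0.002, 0.71, 0.704, 0.002]
wrist_force: [0.8, -0.1, -2.7]
grip_width: 0.0098
grip_force: 30.0
time_s: 8.2
eef_pos: [0.3663, 0.2696, 0.4024]
tool_rot: [0.0, 0.707, 0.707, -0.001]
wrist_force: [0.3, 0.0, -2.2]
grip_width: 0.0102
grip_force: 30.0
```

View pics/m4.png

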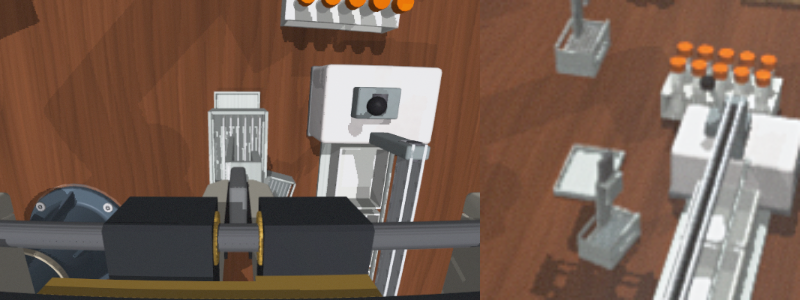

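The rack hangs upright in the grip above the tray. I'll lower it.

To row units: 0.03 m is 6, 0.025 m is 5.

```bash
echo '[{"tx":-0.32, "ty":-0.46}, {"tz":6}, {"tz":6}, {"tz":6}, {"tz":6}, {"tz":6}, {"tz":6}, {"tz":5}, {"tz":3}, {"tz":1.4}, {}, {}]' | python3 jog.py && echo '[{"tz":0.3}, {"tz":0.3}, {"tz":0.3}, {}]' | python3 jog.py
```

```text
time_s: 9.35
eef_pos: [0.364, 0.2682, 0.1771]
tool_rot: [0.0, 0.707, 0.707, 0.0]
wrist_force: [-0.6, -0.4, -1.9]
grip_width: 0.0099
grip_force: 30.0
time_s: 9.68
eef_pos: [0.3636, 0.2682, 0.1721]
tool_rot: [0.0, 0.707, 0.707, 0.0]
wrist_force: [0.4, -0.5, -2.3]
grip_width: 0.0098
grip_force: 30.0
```

```bash
echo '[{"tz":0.3}, {"tz":0.3}, {}, {}]' | python3 jog.py; echo '[{"tz":0.1}, {}, {}]' | python3 jog.py
```

```text
time_s: 10.02
eef_pos: [0.364, 0.2683, 0.1693]
tool_rot: [0.0, 0.707, 0.707, 0.0]
wrist_force: [0.7, -2.6, 4.7]
grip_width: 0.0098
grip_force: 30.0
time_s: 10.27
eef_pos: [0.3641, 0.2683, 0.1694]
tool_rot: [0.0, 0.707, 0.707, 0.001]
wrist_force: [-0.1, -3.4, 10.6]
grip_width: 0.01
grip_force: 30.0
```

To row units: -0.03 m is -6, -0.02 m is -4.

```bash
echo '[{}, {}, {}, {"tz":-2}, {"tz":-6}, {"tz":-6}, {"tz":-6}, {"tz":-6}, {"tz":-6}, {"tz":-6}, {"tz":-4}, {}]' | python3 jog.py 0.05
python3 - <<'E'
from h import *
np.set_printoptions(precision=4,suppress=True)
snap('wrist','w5');snap('scene','s5');snap('top','t5')
s=load('scene0'); P=onz(s,(333,265.7),.1); print(P)
for z in(.1,.18,.2,.21,.22,.23,.24): print(z,proj(s,np.array([P[0],P[1],z])))
c=s["pixels"][225:275,310:350]; w=load('w1')["pixels"][85:125,350:420]; a=load('s5')["pixels"][90:230,250:340]; b=load('w5')["pixels"]
cv2.imwrite("pics/m5.png",np.hstack([cv2.resize(c,(240,300),interpolation=2),cv2.resize(a,(192,300),interpolation=2),cv2.resize(b,(350,300),interpolation=3)]))
E
```

```text
time_s: 11.27
eef_pos: [0.3643, 0.2687, 0.3831]
tool_rot: [0.001, 0.707, 0.707, 0.003]
wrist_force: [-0.9, 0.6, 0.1]
grip_width: 0.0503
grip_force: 0.0
[ 0.6094 -0.2092  0.1   ]
0.1 [333.  265.7]
0.18 [333.1015 247.9381]
0.2 [333.1276 243.24  ]
0.21 [333.1407 240.8501]
0.22 [333.1539 238.4325]
0.23 [333.1672 235.9865]
0.24 [333.1806 233.5119]
```

View pics/m5.png

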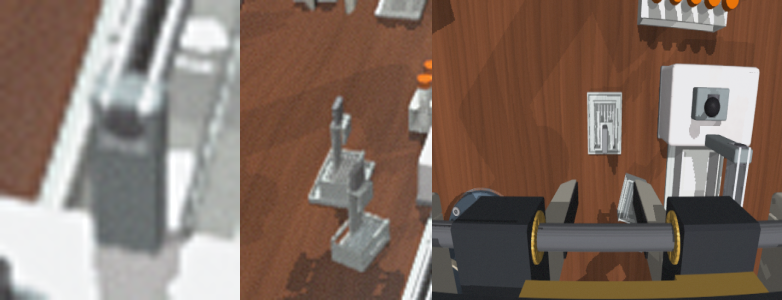

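The done rack stands upright inside the tray. The rail's right end post tops out near z 0.21, so I'll turn the knob in two bites to keep the gripper body away from it. First I move above the knob and check.

Careful with the scale: shifts go in units of 5 mm and turns go in units of 0.1 rad. That gives: -0.0367 m is -7.34, 0.0129 m is 2.58, -0.114 rad is -1.14.

```bash
echo '[{"tx":-7.34, "ty":2.58}, {"tx":-7.34, "ty":2.58}, {"tx":-7.34, "ty":2.58}, {"tx":-7.34, "ty":2.58}, {"tx":-7.34, "ty":2.58}, {"tx":-7.34, "ty":2.58}, {"tx":-7.34, "ty":2.58}, {"tx":-7.34, "ty":2.58}, {"tx":-7.34, "ty":2.58}, {"tx":-7.34, "ty":2.58}, {"tx":-7.34, "ty":2.58}, {"tx":-7.34, "ty":2.58}, {"tx":-7.34, "ty":2.58}, {"tx":-7.34, "ty":2.58}, {"tx":-7.34, "ty":2.58}, {"az":-1.14}, {"az":-1.14}, {}, {}]' | python3 jog.py; python3 -c "
from h import *
print(tool().round(4))"
```

```text
time_s: 13.0
eef_pos: [0.5573, -0.2819, 0.3772]
tool_rot: [-0.001, 0.623, 0.782, -0.0]
wrist_force: [0.8, -0.7, 0.4]
grip_width: 0.0501
grip_force: 0.0
[[-0.2235  0.9747 -0.0018  0.5573]
 [ 0.9747  0.2235  0.0011 -0.2819]
 [ 0.0015 -0.0015 -1.      0.3772]
 [ 0.      0.      0.      1.    ]]
```

```bash
echo '[{"tz":6}, {"tz":6}, {"tz":6}, {"tz":6}, {"tz":6}, {"tz":6}, {"tz":5.6}, {"tz":2.8}, {"tz":2.8}, {}, {}]' | python3 jog.py && echo '[{}, {}, {}, {}, {}, {}, {}, {}]' | python3 jog.py 0
```

```text
time_s: 13.92
eef_pos: [0.5573, -0.2816, 0.1422]
tool_rot: [-0.001, 0.623, 0.783, -0.0]
wrist_force: [0.5, -0.4, 0.5]
grip_width: 0.0496
grip_force: 0.0
time_s: 14.58
eef_pos: [0.5593, -0.2818, 0.1429]
tool_rot: [0.002, 0.622, 0.783, 0.001]
wrist_force: [10.6, 2.0, -2.9]
grip_width: 0.0137
grip_force: 30.0
```

To row units: 0.1 rad is 1.

```bash
echo '[{"az":1}, {"az":1}, {"az":1}, {"az":1}, {"az":1}, {"az":1}, {"az":1}, {"az":1}, {"az":1}, {"az":1}, {"az":1}, {"az":1}, {"az":1}, {"az":1}, {"az":1}, {}, {}]' | python3 jog.py; python3 -c "
from h import *
snap('wrist','w6'); print(tool().round(4),ctrl.get_obs()['torque'])"
```

```text
time_s: 16.0
eef_pos: [0.5604, -0.2825, 0.1429]
tool_rot: [0.002, 0.989, 0.149, 0.003]
wrist_force: [17.1, -1.2, -8.8]
grip_width: 0.0141
grip_force: 30.0
[[ 0.9556  0.2947  0.0073  0.5605]
 [ 0.2947 -0.9556 -0.002  -0.2825]
 [ 0.0064  0.004  -1.      0.1429]
 [ 0.      0.      0.      1.    ]] [-0.11514698 -3.00376395  0.01594243]
```

To row units: -0.02 m is -4.

```bash
echo '[{}, {}, {}, {"tz":-4}, {"tz":-4}, {"tz":-4}, {"tz":-4}, {}]' | python3 jog.py 0.075 && echo '[{"az":-1.21}, {"az":-1.21}, {"az":-1.21}, {"az":-1.21}, {"az":-1.21}, {"az":-1.21}, {"az":-1.21}, {"az":-1.21}, {"az":-1.21}, {"az":-1.21}, {"az":-1.21}, {"az":-1.21}, {"az":-1.19}, {}, {}]' | python3 jog.py; python3 -c "
from h import *
T=tool();print(T.round(4)); print(T[:3,:3].T@(np.array([.5612,-.2826,.142])-T[:3,3]))"
```

```text
time_s: 16.72
eef_pos: [0.5586, -0.2829, 0.2265]
tool_rot: [0.002, 0.989, 0.149, 0.002]
wrist_force: [0.4, 0.2, -0.2]
grip_width: 0.0624
grip_force: 0.0
time_s: 17.97
eef_pos: [0.5572, -0.282, 0.2218]
tool_rot: [-0.001, 0.595, 0.804, -0.0]
wrist_force: [0.0, -0.1, -0.4]
grip_width: 0.0753
grip_force: 0.0
[[-2.917e-01  9.565e-01 -9.000e-04  5.572e-01]
 [ 9.565e-01  2.917e-01  5.000e-04 -2.820e-01]
 [ 8.000e-04 -7.000e-04 -1.000e+00  2.218e-01]
 [ 0.000e+00  0.000e+00  0.000e+00  1.000e+00]]
[-0.00175839  0.00367621  0.07975016]
```

To row units: 0.0037 m is 0.74, -0.0018 m is -0.36.

```bash
echo '[{"tx":-0.36, "ty":0.74, "tz":4}, {"tz":4}, {"tz":4}, {"tz":4}, {}, {}]' | python3 jog.py && echo '[{}, {}, {}, {}, {}, {}]' | python3 jog.py 0 && echo '[{"az":1.05}, {"az":1.05}, {"az":1.05}, {"az":1.05}, {"az":1.05}, {"az":1.05}, {"az":1.05}, {"az":1.05}, {}, {}, {}]' | python3 jog.py && echo '[{}, {}, {}, {"tz":-8}, {"tz":-8}, {"tz":-8}, {"tz":-8}, {"tz":-8}, {"tz":-8}, {}, {}]' | python3 jog.py 0.075
cat > ptr.py <<'E'
from h import *
import sys
np.set_printoptions(precision=4,suppress=True)
n=sys.argv[1]; s=snap("wrist",n); b=s["pixels"]; print(tool()[:3,3],np.arctan2(*tool()[1::-1,1]))
h=cv2.cvtColor(b,cv2.COLOR_BGR2HSV); g=b.max(2); a=np.array([proj(s,np.array(p)) for p in((.635,-.22,.107),(.635,-.33,.107),(.68,-.33,.107),(.68,-.22,.107))])
roi=np.zeros(g.shape,np.uint8); cv2.fillPoly(roi,[a.astype(int)],1)
yx=np.array([.00,1.])
def tip(m,far):
    ys,xs=np.where(m); P=np.array([onz(s,(x,y),.107) for x,y in zip(xs,ys)]); k=P[:,0]>P[:,0].max()-.003 if far else P[:,0]<P[:,0].min()+.003
    return P[k].mean(0),len(P),P[:,1].mean()
k=((g<60)&(roi>0)).astype(np.uint8); k=cv2.morphologyEx(k,cv2.MORPH_OPEN,np.ones((3,3))); nn,l,st,_=cv2.connectedComponentsWithStats(k); i=1+st[1:,4].argmax(); print(st[1:])
o=(h[...,1]>130)&(h[...,0]>10)&(h[...,0]<35)&(roi>0)
print("ptr",tip(l==i,1)); print("rider",tip(o,0))
E
python3 ptr.py w7
```

```text
time_s: 18.47
eef_pos: [0.5612, -0.2826, 0.1419]
tool_rot: [-0.001, 0.595, 0.804, -0.0]
wrist_force: [-0.9, 0.3, 0.1]
grip_width: 0.0752
grip_force: 0.0
time_s: 18.97
eef_pos: [0.5603, -0.2834, 0.1431]
tool_rot: [-0.001, 0.594, 0.805, -0.001]
wrist_force: [-11.8, -2.7, 9.7]
grip_width: 0.0454
grip_force: 30.0
time_s: 19.88
eef_pos: [0.5599, -0.2833, 0.1431]
tool_rot: [-0.001, 0.87, 0.493, -0.002]
wrist_force: [-12.4, -3.0, 9.9]
grip_width: 0.0457
grip_force: 30.0
time_s: 20.8
eef_pos: [0.5622, -0.2829, 0.3848]
tool_rot: [0.002, 0.87, 0.493, 0.001]
wrist_force: [0.3, 0.8, -0.8]
grip_width: 0.0749
grip_force: 0.0
[ 0.5618 -0.2827  0.3824] -0.5399761144563754
[[373 142  12  10  78]]
ptr (array([ 0.6464, -0.2918,  0.107 ]), 78, np.float64(-0.2916229653214816))
rider (array([ 0.6553, -0.2916,  0.107 ]), 205, np.float64(-0.2918848961562705))
```

Pointer and mark agree within 0.3 mm. Next is rackB.

To row units: -0.0259 m is -5.18, 0.0116 m is 2.32, -0.111 rad is -1.11.

```bash
echo '[{"az":-1.11}, {"az":-1.11}, {"az":-1.11}, {"az":-1.11}, {"az":-1.11}, {"az":-1.11}, {"az":-1.11}, {"az":-1.11}, {"tx":2.32, "ty":-5.18}, {"tx":2.32, "ty":-5.18}, {"tx":2.32, "ty":-5.18}, {"tx":2.32, "ty":-5.18}, {}, {}]' | python3 jog.py 0.05; python3 ptr.py w8;  echo '[{"tx":2.32, "ty":-5.18}, {"tx":2.32, "ty":-5.18}, {"tx":2.32, "ty":-5.18}, {"tz":6}, {"tz":6}, {"tz":6}, {"tz":6}, {"tz":6}, {"tz":4}, {}, {}]' | python3 jog.py; python3 -c "
from h import *
print(tool().round(4),np.arctan2(*tool()[1::-1,1]))
w=snap('wrist','w9')['pixels']; v=load('w8')['pixels']
cv2.imwrite('pics/m9.png',np.hstack([w[:,130:510],v[:,0:420]]))"
```

```text
time_s: 22.02
eef_pos: [0.4476, -0.2743, 0.3816]
tool_rot: [-0.001, 0.574, 0.819, 0.0]
wrist_force: [0.3, -0.5, 0.2]
grip_width: 0.05
grip_force: 0.0
[ 0.4484 -0.2744  0.3815] 0.3474728283845762
[[452 234  12  10  75]
 [443 263  35  12 269]]
ptr (array([ 0.678 , -0.3205,  0.107 ]), 269, np.float64(-0.32342813701772416))
rider (array([ 0.6535, -0.2919,  0.107 ]), 171, np.float64(-0.2919887237447102))
time_s: 22.98
eef_pos: [0.3639, -0.268, 0.2118]
tool_rot: [-0.001, 0.574, 0.819, 0.0]
wrist_force: [0.5, -0.4, 1.2]
grip_width: 0.0501
grip_force: 0.0
[[-0.3414  0.9399 -0.0018  0.3639]
 [ 0.9399  0.3414  0.0018 -0.268 ]
 [ 0.0023 -0.0011 -1.      0.2118]
 [ 0.      0.      0.      1.    ]] 0.34840894872225475
```

View pics/m9.png

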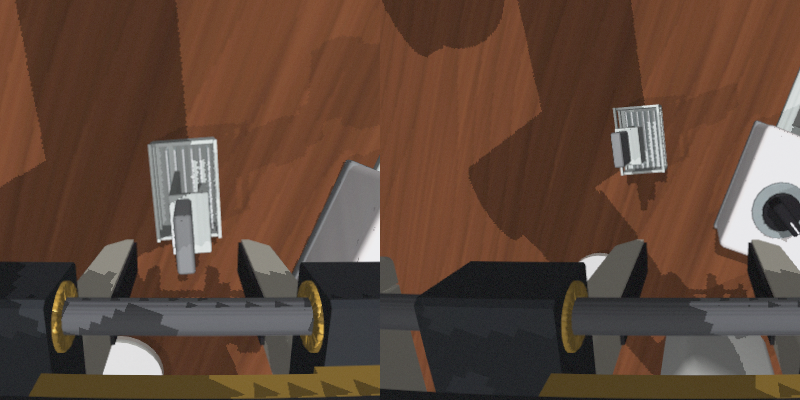

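```bash
python3 - <<'E'
from h import *
np.set_printoptions(precision=4,suppress=True)
s=load("w9"); m=lambda x,y:(x+130,y)
P=np.array([onz(s,m(*p),.18) for p in((176,200),(190,200),(193,272),(179,273))]);print(P,P.mean(0))
d=(P[0]+P[1]-P[2]-P[3])/2; print("len",np.linalg.norm(d),"yaw",np.arctan2(d[1],d[0])-np.pi/2)
a,b,c=[onz(s,m(*p),.045) for p in((150,143),(216,138),(220,238))]; print(np.linalg.norm(b-a),np.arctan2(*(b-a)[1::-1]),np.linalg.norm(b-c),np.arctan2(*(b-c)[1::-1])-np.pi/2)
T=np.linalg.inv(s["Tw"]); 
C=P.mean(0)-np.array([.3639,-.268,.18]); print("in tool",tool()[:3,:3].T@C)
c=s["pixels"][125:285,270:360]; cv2.imwrite("pics/c9.png",cv2.resize(c,None,fx=3.6,fy=3.6,interpolation=2))
E
```

```text
[[ 0.3476 -0.245   0.18  ]
 [ 0.3544 -0.2425  0.18  ]
 [ 0.3697 -0.2798  0.18  ]
 [ 0.3627 -0.283   0.18  ]] [ 0.3586 -0.2626  0.18  ]
len 0.0406141786571077 yaw 0.38448397277968893
0.05751559601512856 0.421824558072338 0.0916989059731784 0.407209584895629
in tool [ 0.0069 -0.0031  0.    ]
```

View pics/c9.png

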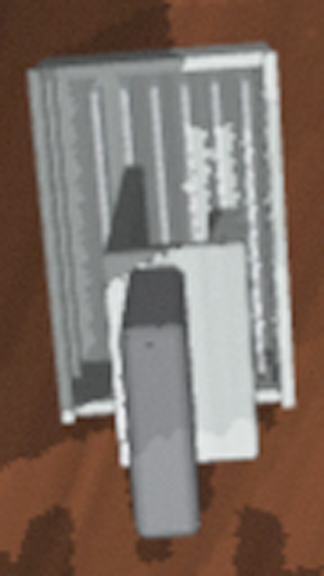

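The crop shows the tab's top face from (128,325) to (200,530), with a dark end face above it.

```bash
python3 - <<'E'
from h import *
np.set_printoptions(precision=4,suppress=True)
s=load("w9"); m=lambda x,y:(x/3.6+270-.4,y/3.6+125-.4)
P=np.array([onz(s,m(*p),.18) for p in((128,325),(190,325),(200,532),(137,532))]);print(P.mean(0))
d=(P[0]+P[1]-P[2]-P[3])/2; print("len",np.linalg.norm(d),"thick",np.linalg.norm(P[1]-P[0]),"yaw",np.arctan2(d[1],d[0])-np.pi/2)
print("in tool",tool()[:3,:3].T@(P.mean(0)-np.array([.3639,-.268,.18])))
a,b,c,e=[onz(s,m(*p),.045) for p in((30,70),(275,55),(292,400),(68,415))]; print([np.arctan2(*(q)[1::-1]) for q in(b-a,c-e)],np.arctan2(*(b-c)[1::-1])-np.pi/2,np.arctan2(*(a-e)[1::-1])-np.pi/2,(a+b+c+e)/4)
E
```

```text
[ 0.3602 -0.2662  0.18  ]
len 0.032571655963463675 thick 0.008979690652371567 yaw 0.388947489812697
in tool [ 0.003  -0.0028  0.    ]
[np.float64(0.4075081402795589), np.float64(0.4181108738378664)] 0.41651517234052804 0.4319426429317854 [ 0.36   -0.2661  0.045 ]
```

To row units: 0.0015 m is 0.3, 0.0165 m is 3.3, -0.055 rad is -0.55.

```bash
echo '[{"tx":0.3, "az":-0.55}, {"tz":3}, {"tz":3}, {"tz":3.3}, {}, {}]' | python3 jog.py && echo '[{}, {}, {}, {}, {}, {}, {}, {}]' | python3 jog.py 0 && echo '[{"tz":-2}, {"tz":-6}, {"tz":-6}, {"tz":-6}, {"tz":-3.6}, {}, {}]' | python3 jog.py
```

```text
time_s: 23.53
eef_pos: [0.3635, -0.2671, 0.1669]
tool_rot: [0.0, 0.551, 0.834, -0.0]
wrist_force: [-0.3, -0.7, 0.8]
grip_width: 0.0502
grip_force: 0.0
time_s: 24.2
eef_pos: [0.3629, -0.2668, 0.1659]
tool_rot: [-0.0, 0.551, 0.834, 0.0]
wrist_force: [-0.7, 0.2, -0.5]
grip_width: 0.0102
grip_force: 30.0
time_s: 24.78
eef_pos: [0.363, -0.2668, 0.2842]
tool_rot: [0.001, 0.551, 0.834, -0.0]
wrist_force: [-0.1, -0.7, -3.3]
grip_width: 0.01
grip_force: 30.0
```

```bash
echo '[{"az":1.03}, {"az":1.03}, {"az":1.03}, {"az":1.02}, {"tx":5.42, "ty":3.68}, {"tx":5.42, "ty":3.68}, {"tx":5.42, "ty":3.68}, {"tx":5.42, "ty":3.68}, {"tx":5.42, "ty":3.68}, {"tx":5.42, "ty":3.68}, {"tx":5.42, "ty":3.68}, {"tx":5.42, "ty":3.68}, {}, {}, {}]' | python3 jog.py; python3 - <<'E'
from h import *
np.set_printoptions(precision=4,suppress=True)
T=tool(); print(T.round(4),"yaw",np.arctan2(*T[1::-1,1])); s=snap("wrist","w10"); snap("scene","s10")
for v in(60,90,120,150,180):
    a=[proj(s,np.array([x,onz(s,(320,v),.209)[1],.209]))[0] for x in(.575,.635)]; lo,hi=int(a[0]),int(a[1])
    r=s["pixels"][v,lo:hi].max(1).astype(int); print(v,[(lo+i+.5,round(float(onz(s,(lo+i+.5,v),.209)[0]),4)) for i in range(len(r)-1) if abs(r[i+1]-r[i])>45], onz(s,(lo,v),.209)[1])
cv2.imwrite("pics/m10.png",np.hstack([s["pixels"][:,150:510],cv2.resize(load("s10")["pixels"][120:280,240:400],(400,400),interpolation=2)]))
E
```

```text
time_s: 26.03
eef_pos: [0.5112, -0.0513, 0.2824]
tool_rot: [-0.001, 0.71, 0.704, -0.001]
wrist_force: [-0.5, 0.3, -2.3]
grip_width: 0.0101
grip_force: 30.0
[[ 0.0076  1.     -0.0029  0.5112]
 [ 1.     -0.0076  0.0003 -0.0513]
 [ 0.0003 -0.0029 -1.      0.2824]
 [ 0.      0.      0.      1.    ]] yaw -0.0076206318183160504
60 [(460.5, 0.5939), (461.5, 0.5945), (467.5, 0.5981), (468.5, 0.5987), (491.5, 0.6126), (498.5, 0.6168)] 0.04908420847822064
90 [(442.5, 0.5843), (458.5, 0.594), (459.5, 0.5946), (465.5, 0.5982), (466.5, 0.5988), (471.5, 0.6019), (488.5, 0.6123), (495.5, 0.6166)] 0.03211159139566014
120 [(438.5, 0.583), (440.5, 0.5842), (441.5, 0.5848), (456.5, 0.5941), (463.5, 0.5984), (468.5, 0.6015), (485.5, 0.6121), (486.5, 0.6127), (492.5, 0.6165)] 0.014615564152783506
150 [(438.5, 0.5842), (453.5, 0.5936), (454.5, 0.5943), (460.5, 0.598), (466.5, 0.6018), (467.5, 0.6024), (482.5, 0.612), (488.5, 0.6158), (489.5, 0.6164)] -0.003475478991384392
180 [(450.5, 0.5932), (451.5, 0.5939), (457.5, 0.5977), (458.5, 0.5984), (463.5, 0.6016), (464.5, 0.6022), (478.5, 0.6113), (479.5, 0.6119), (485.5, 0.6158), (486.5, 0.6165)] -0.022242397295608153
```

View pics/m10.png

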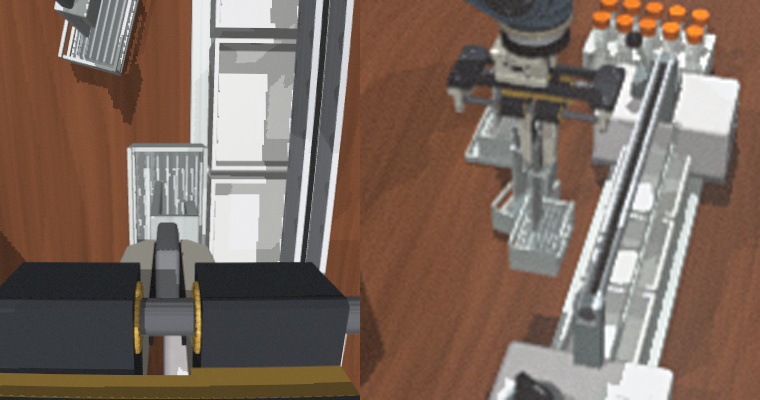

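The rack hangs straight in the grip, with the rail to its right. I'll calibrate the camera's sideways bias from the held tab.

```bash
python3 - <<'E'
from h import *
np.set_printoptions(precision=2,suppress=True)
s=load("w10"); T=tool()
for p in((.017,-.005,-.015),(.017,.005,-.015),(.02,-.009,.023),(.02,.016,.023),(.045,-.03,.12),(.045,.03,.12),(-.045+.09,.03,.165)): print(p,proj(s,(T@np.append(p,1))[:3]))
for v in(150,200,222,228,234,240): print(v,s["pixels"][v,272:364].max(1))
E
```

```text
(0.017, -0.005, -0.015) [309.89 253.11]
(0.017, 0.005, -0.015) [335.24 253.12]
(0.02, -0.009, 0.023) [303.4  218.56]
(0.02, 0.016, 0.023) [353.91 218.59]
(0.045, -0.03, 0.12) [279.87 149.15]
(0.045, 0.03, 0.12) [360.79 149.2 ]
(0.045, 0.03, 0.165) [354.71 144.26]
150 [131 129 129 124 143 192 225 225 214 175 187 203 207 213 222 223 224 223
 222 224 222 223 222 223 221 222 222 222 223 223 222 221 223 224 223 224
 223 222 222 223 223 222 223 222 222 222 224 224 224 224 224 223 224 223
 224 224 224 225 224 224 224 223 223 224 223 218 207 207 207 206 206 207
 208 208 207 210 208 208 208 208 177 162 195 208 208 172 107  99  96  98
 203 235]
200 [129 130 129 126 126 122 171 223 223 222 193 175 222 195 132 153 145 132
 133 133 132 169 206 210 219 226 233 213 153 146 136 116 114 116 114 116
 114 107  86  82 107 128 129 129 165 202 173 124 123 122 127 131 168 200
 215 221 208 176 132 130 128 127 126 153 174 145 125 122 144 168 147 125
 156 193 181 140 118 161 206 173 178 224 222 223 184  95  95  95 127 213
 239 238]
222 [129 127 127 126 127 123 144 194 222 223 201 170 207 214 168 142 143 173
 
[... 737 characters left out ...]
221 191 131 151 155
 146 131 129 128 165 203 203 211 222 208 171 191 199 200 199 199 166  90
  80  82  84  84  84  83  83  81  83  83  83  83  84  83  82  81  79  77
  70  73 107 171 211 210 208 206 203 202 204 204 205 206 204 204 204 203
 205 206 205 194 152 119 116 115 160 183 182 150 105 103 104 176 230 238
 238 214]
240 [125 126 125 126 125 122 117 157 211 221 222 192 172 222 189  94  82  84
  82  82  91  99 115 134 137 137 141 141 142 146 146 142 144 144 112  78
  81  80  84  82  82  85  85  85  83  82  82  83  82  84  83  85  83  79
  70  67  89 142 143 106 125 145 147 145 146 147 154 165 169 178 197 205
 204 205 205 190 148 119 113 124 150 152 146 117  96  99  96 175 231 238
 233 221]
```

To row units: 0.02 m is 4, 0.013 m is 2.6.

```bash
echo '[{"ty":2}, {"ty":4}, {"ty":4}, {"ty":4}, {"ty":2.6}, {}, {}, {}]' | python3 jog.py && python3 -c "
from h import *
print(tool().round(4)); s=snap('wrist','w11')
for v in(120,150): 
    print(v,s['pixels'][v,290:400].max(1))
s=load('w11')
b=s['pixels'][80:300,240:420]; cv2.imwrite('pics/c11.png',cv2.resize(b,None,fx=2.7,fy=2.7,interpolation=2))
"
```

```text
time_s: 26.8
eef_pos: [0.5945, -0.0522, 0.2837]
tool_rot: [-0.0, 0.71, 0.704, -0.0]
wrist_force: [-0.3, -0.1, -2.8]
grip_width: 0.0102
grip_force: 30.0
[[ 8.700e-03  1.000e+00 -6.000e-04  5.945e-01]
 [ 1.000e+00 -8.700e-03  1.000e-04 -5.220e-02]
 [ 1.000e-04 -6.000e-04 -1.000e+00  2.837e-01]
 [ 0.000e+00  0.000e+00  0.000e+00  1.000e+00]]
120 [164 162 162 209 240 240 240 240 239 240 240 240 240 240 240 240 240 239
 239 240 241 241 241 241 241 241 241 241 235 229 236 236 236 235 237 213
 114  30  35  36  45  49  46  46  49  47  48  50  48  47  47  46  48  48
  84 147 138  94 126 213 235 235 234 235 235 198 116 102 113 123 184 206
 192 171 143 151 227 240 210 130 100  99  99 100 123 227 239 239 236 223
 221 221 220 217 218 218 219 211 137 112 112 111 115 116 120 116 117 117
 116 117]
150 [229 228 228 228 227 227 227 227 228 227 228 228 228 227 228 228 228 227
 228 227 228 227 228 228 228 228 228 229 221 223 235 235 235 238 241 214
  74  35  35  40  51  50  47  51  46  48  52  46  46  50  50  48  47  43
 148 161  96  95 194 233 234 234 234 234 218 167 136 129 123 176 205 192
 176 150 149 221 239 213 133  99  98 100  99 154 226 239 239 234 224 221
 222 219 218 218 219 221 211 143 108 109 107 111 114 117 117 116 115 118
 117 118]
```

View pics/c11.png

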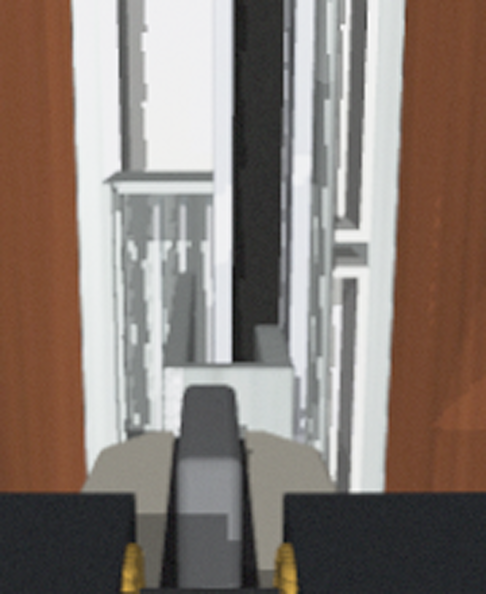

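The hook tip (258–292) stands over the belt channel (233–283). After correcting for perspective it is within 1 mm of the middle, so I'll lower it.

To row units: 0.008 m is 1.6, 0.006 m is 1.2.

```bash
echo '[{"tz":1.2}, {"tz":1.6}, {"tz":1.6}, {"tz":1.6}, {"tz":1}, {}, {}]' | python3 jog.py && echo '[{"tz":0.3}, {"tz":0.3}, {}, {}]' | python3 jog.py && echo '[{"tz":0.2}, {"tz":0.2}, {}, {}]' | python3 jog.py
```

```text
time_s: 27.43
eef_pos: [0.5949, -0.0519, 0.2486]
tool_rot: [-0.0, 0.71, 0.704, -0.0]
wrist_force: [0.1, 0.4, -2.9]
grip_width: 0.0098
grip_force: 30.0
time_s: 27.77
eef_pos: [0.595, -0.0519, 0.246]
tool_rot: [0.0, 0.71, 0.704, 0.0]
wrist_force: [-0.6, -0.7, -2.0]
grip_width: 0.0099
grip_force: 30.0
time_s: 28.1
eef_pos: [0.595, -0.0519, 0.244]
tool_rot: [0.0, 0.71, 0.704, 0.0]
wrist_force: [-0.2, 0.7, -1.8]
grip_width: 0.0097
grip_force: 30.0
```

```bash
echo '[{"tz":0.2}, {"tz":0.1}, {}, {}]' | python3 jog.py && echo '[{"tz":0.2}, {"tz":0.1}, {}, {}]' | python3 jog.py
```

```text
time_s: 28.43
eef_pos: [0.595, -0.0519, 0.2439]
tool_rot: [0.0, 0.71, 0.704, 0.0]
wrist_force: [-5.1, 1.0, 9.6]
grip_width: 0.01
grip_force: 30.0
time_s: 28.77
eef_pos: [0.595, -0.0519, 0.2439]
tool_rot: [0.001, 0.71, 0.704, 0.001]
wrist_force: [-9.6, 1.2, 21.4]
grip_width: 0.0098
grip_force: 30.0
```

The hook is on the belt: contact at TCP z 0.2439, as expected. I'll release and go back to the earlier viewing pose to check rackA by differencing.

```bash
echo '[{}, {}, {}, {}, {"tz":-3}, {"tz":-6}, {"tz":-6}, {"tz":-6}, {"tz":-6}, {"tz":-2, "az":-0.11}, {}]' | python3 jog.py 0.05 && echo '[{"tx":6.3, "ty":-1.8}, {"tx":6.3, "ty":-1.8}, {"tx":6.3, "ty":-1.8}, {"tx":6.3, "ty":-1.8}, {"tx":6.3, "ty":-1.8}, {"tx":6.3, "ty":-1.8}, {}, {}, {}]' | python3 jog.py; python3 - <<'E'
from h import *
np.set_printoptions(precision=4,suppress=True)
T=tool(); print(T.round(4)); s=snap("wrist","w12"); snap("scene","s12")
def blob(s):
    b=s["pixels"][125:245,190:300]; S=cv2.cvtColor(b,cv2.COLOR_BGR2HSV)[...,1]
    m=cv2.morphologyEx((S<70).astype(np.uint8),cv2.MORPH_OPEN,np.ones((3,3))); n,l,st,c=cv2.connectedComponentsWithStats(m); i=1+st[1:,4].argmax()
    cnt=max(cv2.findContours((l==i).astype(np.uint8),0,1)[0],key=cv2.contourArea); 
    return st[i],c[i]+[190,125],cv2.minAreaRect(cnt)
for n in("w2","w12"):
    q=load(n); print(n,blob(q),q["Tw"][:3,3])
g=cv2.absdiff(cv2.cvtColor(load("scene0")["pixels"],6),cv2.cvtColor(load("s12")["pixels"],6))[150:225,280:325]; print("scene diff at A",(g>40).sum())
E
```

```text
time_s: 29.68
eef_pos: [0.5956, -0.052, 0.3883]
tool_rot: [0.002, 0.706, 0.708, 0.001]
wrist_force: [-0.4, 0.7, -0.2]
grip_width: 0.05
grip_force: 0.0
time_s: 30.43
eef_pos: [0.5403, 0.1366, 0.3845]
tool_rot: [-0.0, 0.706, 0.708, -0.001]
wrist_force: [-0.1, -0.7, -0.3]
grip_width: 0.0498
grip_force: 0.0
[[-0.0031  1.     -0.002   0.5403]
 [ 1.      0.0031 -0.0006  0.1366]
 [-0.0006 -0.002  -1.      0.3845]
 [ 0.      0.      0.      1.    ]]
w2 (array([  24,   19,   63,   80, 3352], dtype=int32), array([245.3559, 183.3097]), ((54.76470947265625, 62.44116973876953), (47.77951431274414, 81.97703552246094), 14.03624439239502)) [0.539  0.2071 0.5353]
w12 (array([  24,   19,   64,   79, 3388], dtype=int32), array([245.9956, 182.8967]), ((55.38235855102539, 61.970584869384766), (48.26458740234375, 82.21957397460938), 14.03624439239502)) [0.5384 0.2062 0.5322]
scene diff at A 247
```

RackA has not moved. I'll grip it.

```bash
echo '[{"tx":-1.6, "ty":-6.5}, {"tx":-1.6, "ty":-6.5}, {"tx":-1.6, "ty":-6.5}, {"az":0.88}, {"az":0.88}, {"az":0.87}, {"tz":7}, {"tz":7}, {"tz":7}, {"tz":7}, {"tz":6}, {}, {}]' | python3 jog.py; python3 - <<'E'
from h import *
np.set_printoptions(precision=4,suppress=True)
T=tool(); print(T.round(4),np.arctan2(*T[1::-1,1])); s=snap("wrist","w13")
p=[proj(s,(T@np.append(q,1))[:3]) for q in((.017,-.005,T[2,3]-.18),(.017,.005,T[2,3]-.18),(-.01,0,T[2,3]-.18))]; print(p)
g=s["pixels"].max(2); S=cv2.cvtColor(s["pixels"],40)[...,1]
for v in(225,235,245): print(v,g[v,280:370])
E
```

```text
time_s: 31.62
eef_pos: [0.4428, 0.112, 0.2157]
tool_rot: [-0.001, 0.793, 0.609, -0.001]
wrist_force: [1.5, 0.1, 1.4]
grip_width: 0.0502
grip_force: 0.0
[[ 0.2583  0.9661 -0.0024  0.4428]
 [ 0.9661 -0.2583 -0.0004  0.112 ]
 [-0.001  -0.0022 -1.      0.2157]
 [ 0.      0.      0.      1.    ]] -0.26130686755206184
[array([311.8428, 214.7229]), array([330.6208, 214.7032]), array([321.1454, 261.7729])]
225 [124 127 127 176 224 224 204 191 208 146  92 111 117 103  81  83  82  82
 106 163 175 182 225 235 239 214 129 148 156 163 165 162 159 159 163 162
 162 162 160 159 154 140 119 101 114 134 132 128 129 129 129 131 131 136
 143 142 149 171 195 169 109  82 103 120 124 141 152 133 100  83  82  80
  80  77  76  77  78  81  82  82  82  83  84  82  82  85  84 100 121 126]
235 [121 125 125 161 212 223 205 167 207 222 223 224 223 222 224 224 223 223
 223 224 213 210 231 236 237 209 124 145 157 163 163 162 163 162 161 161
 162 159 158 161 151 136 117 107 120 132 131 131 126 127 140 154 151 153
 152 154 153 169 186 165 145 147 146 138 139 152 152 128  95  82  80  80
  81  77  79  79  76  78  79  80  82  83  81  82  83  83 100 113 116 126]
245 [128 124 124 124 121 125 128 126 128 129 129 130 127 128 128 129 130 132
 132 133 125 175 229 234 234 204 124 144 157 163 162 161 160 161 160 161
 157 160 159 158 151 136 110 110 144 157 155 153 150 152 152 155 152 154
 152 154 156 150 141 115  88  86  85  86  82  87  86  87  89  89  86  86
  84  81  80  81  80  79  78  80  77  81  78  76  78  98 110 106  73  29]
```

The tab is within about 1 mm of the finger centre.

```bash
echo '[{"ty":-0.2, "tz":3}, {"tz":3}, {"tz":3.6}, {}, {}]' | python3 jog.py && echo '[{}, {}, {}, {}, {}, {}, {}, {}]' | python3 jog.py 0 && echo '[{"tz":-2}, {"tz":-6}, {"tz":-6}, {"tz":-6}, {"tz":-3.4}, {}, {"az":-0.85}, {"az":-0.85}, {"az":-0.83}, {}, {}]' | python3 jog.py; python3 -c "
from h import *
T=tool();print(T.round(4),np.arctan2(*T[1::-1,1]))"
```

```text
time_s: 32.08
eef_pos: [0.4428, 0.1129, 0.1694]
tool_rot: [0.0, 0.793, 0.609, 0.001]
wrist_force: [-0.0, 0.6, 0.6]
grip_width: 0.0499
grip_force: 0.0
time_s: 32.75
eef_pos: [0.4419, 0.113, 0.168]
tool_rot: [-0.0, 0.793, 0.609, -0.0]
wrist_force: [0.1, 1.1, 1.8]
grip_width: 0.0098
grip_force: 30.0
time_s: 33.67
eef_pos: [0.4416, 0.1129, 0.2842]
tool_rot: [-0.0, 0.711, 0.704, -0.001]
wrist_force: [-0.6, 0.7, -1.0]
grip_width: 0.0097
grip_force: 30.0
[[ 9.700e-03  1.000e+00 -1.300e-03  4.416e-01]
 [ 1.000e+00 -9.700e-03 -2.000e-04  1.129e-01]
 [-2.000e-04 -1.300e-03 -1.000e+00  2.842e-01]
 [ 0.000e+00  0.000e+00  0.000e+00  1.000e+00]] -0.009665914585141495
```

```bash
echo '[{"ty":2.4}, {"ty":4.8}, {"ty":4.8}, {"ty":4.8}, {"ty":4.8}, {"ty":4.8}, {"ty":4.4, "tz":-0.2}, {}, {}, {}]' | python3 jog.py && python3 -c "
from h import *
T=tool();print(T.round(4),ctrl.get_obs()['grip_width']); s=snap('wrist','w14')
for n in('w11','w14'):
  q=load(n)['pixels']
  for v in(120,135,150,180): print(n,v,q[v,300:356].max(1))
  v=220; print(n,'bridge',v,q[v,294:360].max(1))
"
```

```text
time_s: 34.5
eef_pos: [0.5954, 0.1118, 0.2853]
tool_rot: [-0.0, 0.71, 0.704, -0.001]
wrist_force: [-0.6, 0.2, -2.3]
grip_width: 0.0094
grip_force: 30.0
[[ 8.600e-03  1.000e+00 -1.400e-03  5.954e-01]
 [ 1.000e+00 -8.600e-03 -1.000e-04  1.118e-01]
 [-1.000e-04 -1.400e-03 -1.000e+00  2.853e-01]
 [ 0.000e+00  0.000e+00  0.000e+00  1.000e+00]] 0.009422796890034167
w11 120 [240 240 240 240 240 240 240 239 239 240 241 241 241 241 241 241 241 241
 235 229 236 236 236 235 237 213 114  30  35  36  45  49  46  46  49  47
  48  50  48  47  47  46  48  48  84 147 138  94 126 213 235 235 234 235
 235 198]
w11 135 [240 240 239 240 240 239 240 240 240 239 240 241 241 242 241 241 242 241
 235 227 235 235 236 235 236 202  72  36  36  37  32  41  48  51  48  49
  53  53  49  48  50  47  47  50 123 154 129 100 170 225 234 233 233 234
 232 179]
w11 150 [228 228 228 227 228 228 228 227 228 227 228 227 228 228 228 228 228 229
 221 223 235 235 235 238 241 214  74  35  35  40  51  50  47  51  46  48
  52  46  46  50  50  48  47  43 148 161  96  95 194 233 234 234 234 234
 218 167]
w11 180 [140 157 157 145 13
[... 1025 characters left out ...]
223 224 224 224 224 224
 224 217 219 231 233 236 239 229 161  36  35  32  40  50  46  44  48  47
  44  48  46  47  47  49  46  50  73 135 136  93 138 209 231 230 230 230
 231 196]
w14 180 [191 221 224 198 136 129 141 162 151 124 121 121 124 130 173 212 220 216
 164 153 206 228 228 228 229 216 147  37  35  43  45  47  46  48  47  47
  50  51  45  44  47  48  47  46 135 155  93 107 189 229 229 228 228 229
 205 144]
w14 bridge 220 [214 220 215 222 231 215 174 208 219 211 215 210 203 206 205 207 205 208
 207 209 209 205 203 200 199 196 195 199 203 207 211 213 212 212 213 212
 213 214 210 205 205 205 206 208 208 208 207 206 205 205 207 207 205 194
 153 181 226 226 226 206 146 121 113 117 127 160]
```

The hook is aligned the same way as before, so I'll lower it.

To row units: 0.008 m is 1.6, 0.006 m is 1.2.

```bash
echo '[{"tz":1.2}, {"tz":1.6}, {"tz":1.6}, {"tz":1.6}, {"tz":0.8}, {}, {}]' | python3 jog.py && echo '[{"tz":0.3}, {"tz":0.3}, {}, {}]' | python3 jog.py && echo '[{"tz":0.2}, {"tz":0.1}, {}, {}]' | python3 jog.py
```

```text
time_s: 35.13
eef_pos: [0.596, 0.1118, 0.2517]
tool_rot: [-0.0, 0.71, 0.705, -0.0]
wrist_force: [0.6, -0.4, -1.7]
grip_width: 0.0099
grip_force: 30.0
time_s: 35.47
eef_pos: [0.596, 0.1119, 0.249]
tool_rot: [0.0, 0.71, 0.705, 0.0]
wrist_force: [1.0, -0.2, -1.4]
grip_width: 0.0099
grip_force: 30.0
time_s: 35.8
eef_pos: [0.596, 0.1118, 0.2474]
tool_rot: [-0.0, 0.71, 0.705, -0.0]
wrist_force: [-0.0, -0.2, -1.5]
grip_width: 0.0094
grip_force: 30.0
```

To row units: 0.001 m is 0.2, 0.0005 m is 0.1.

```bash
echo '[{"tz":0.2}, {"tz":0.1}, {}, {}]' | python3 jog.py && echo '[{"tz":0.2}, {"tz":0.1}, {}, {}]' | python3 jog.py
```

```text
time_s: 36.13
eef_pos: [0.596, 0.1118, 0.246]
tool_rot: [0.0, 0.71, 0.705, 0.0]
wrist_force: [-0.9, 0.1, -1.0]
grip_width: 0.0098
grip_force: 30.0
time_s: 36.47
eef_pos: [0.5961, 0.1119, 0.2459]
tool_rot: [0.0, 0.71, 0.705, 0.0]
wrist_force: [-5.6, -0.3, 11.0]
grip_width: 0.0101
grip_force: 30.0
```

Careful with the scale: shifts go in units of 5 mm and turns go in units of 0.1 rad. That gives: -0.03 m is -6, -0.015 m is -3.

```bash
echo '[{}, {}, {}, {}, {"tz":-3}, {"tz":-6}, {"tz":-6}, {"tz":-6}, {"tz":-6}, {"tz":-2}, {}]' | python3 jog.py 0.05 && echo '[{"tx":6.6, "ty":-3.9}, {"tx":6.6, "ty":-3.9}, {"tx":6.6, "ty":-3.9}, {"tx":6.6, "ty":-3.9}, {"tx":6.6, "ty":-3.9}, {"tx":6.8, "ty":-3.9}, {}, {}]' | python3 jog.py 0; python3 - <<'E'
from h import *
np.set_printoptions(precision=4,suppress=True)
print(tool()[:3,3]); snap("wrist","w15"); snap("scene","s15"); snap("top","t15")
V=[load(n) for n in("scene0","s12","s15","s4","top0","top1","t15","t5","w1","w2","w5","w10","w8")]
H=[]
for v in V:
    h=cv2.cvtColor(v["pixels"],40); H.append(((h[...,1]>80)&(h[...,0]<18)))
xs=np.arange(.16,.8,.02); ys=np.arange(.5,-.62,-.02)
for y in ys:
    r=""
    for x in xs:
        P=np.array([x,y,.03]); w=0;
        for v,h in zip(V,H):
            if (np.linalg.inv(v["Tw"])@np.append(P,1))[2]>-.05: continue
            u=proj(v,P)
            if 0<=u[0]<639 and 0<=u[1]<399 and h[int(u[1]+.5),int(u[0]+.5)]: w+=1
        r+="." if w else "#"
    print("%5.2f"%y,r)
E
```

```text
time_s: 37.38
eef_pos: [0.5966, 0.1119, 0.3918]
tool_rot: [0.001, 0.71, 0.705, 0.002]
wrist_force: [0.1, -0.0, -0.2]
grip_width: 0.0497
grip_force: 0.0
time_s: 38.05
eef_pos: [0.4792, 0.3129, 0.3874]
tool_rot: [-0.0, 0.709, 0.706, -0.001]
wrist_force: [0.4, -0.8, -0.4]
grip_width: 0.0022
grip_force: 0.0
[0.4792 0.3129 0.3874]
 0.50 ...............#.#.#.#.#........
 0.48 ...............###.#............
 0.46 ...............##########.......
 0.44 ...................######.......
 0.42 ................................
 0.40 ................................
 0.38 ....................##..#.......
 0.36 ..................##########....
 0.34 ..................##########....
 0.32 ..................##########....
 0.30 .........####.....##########....
 0.28 .........####.....##########....
 0.26 .........####.....##########....
 0.24 .........####.....##########....
 0.22 .........####......#######......
 0.20 ...................#######......
 0.18 ...................#######......
 0.16 ...................#######......
 0.14 ...................#######......
 0.12 ...................######
[... 750 characters left out ...]
0.28 ..................##########....
-0.30 ..................##########....
-0.32 ..................##########....
-0.34 ..................##########....
-0.36 ..................##########....
-0.38 ................................
-0.40 ................................
-0.42 ................................
-0.44 ................................
-0.46 ................................
-0.48 .........####.....##............
-0.50 .........#####....######........
-0.52 .........####....########.......
-0.54 .........####....########.......
-0.56 .................########.......
-0.58 ..................########......
-0.60 ....................######......
-0.62 ..................########......
```

The bench map shows no third rack: only the stainer, tray, Petri dish, jug and tube rack remain. Before the lever I'll check the hung racks and the pointer again.

```bash
python3 - <<'E'
from h import *
np.set_printoptions(precision=4,suppress=True)
s=load("w8"); g=s["pixels"].max(2); k=np.zeros(g.shape,bool); k[232:246,450:466]=1; ys,xs=np.where(k&(g<60)); P=np.array([onz(s,p,.107) for p in zip(xs,ys)]); print("ptr w8 mean",P.mean(0),"tip",P[P[:,0]>P[:,0].max()-.003].mean(0))
s=load("t15"); b=s["pixels"].max(2)
for y in np.arange(.2,-.16,-.01):
    x=.605+(y-.0235)*.0082; r=[int(b[tuple((proj(s,np.array([x+d,y,.2]))[::-1]+.5).astype(int))]) for d in(-.024,-.016,-.006,0,.006)]; print("%.2f"%y,r,end="; ")
E
```

```text
ptr w8 mean [ 0.6368 -0.2914  0.107 ] tip [ 0.6499 -0.2921  0.107 ]
0.20 [178, 160, 156, 79, 69]; 0.19 [176, 175, 155, 127, 64]; 0.18 [188, 190, 134, 126, 65]; 0.17 [237, 202, 129, 124, 66]; 0.16 [237, 211, 132, 108, 68]; 0.15 [236, 238, 128, 106, 68]; 0.14 [165, 155, 126, 108, 67]; 0.13 [148, 211, 163, 162, 205]; 0.12 [163, 207, 129, 161, 220]; 0.11 [155, 157, 113, 128, 219]; 0.10 [132, 153, 110, 157, 229]; 0.09 [170, 128, 132, 162, 163]; 0.08 [145, 156, 149, 78, 81]; 0.07 [147, 144, 151, 78, 76]; 0.06 [158, 150, 154, 69, 61]; 0.05 [189, 190, 154, 125, 61]; 0.04 [189, 187, 132, 124, 60]; 0.03 [186, 189, 136, 157, 60]; 0.02 [187, 161, 163, 144, 71]; 0.01 [189, 160, 162, 143, 71]; -0.00 [186, 162, 164, 143, 66]; -0.01 [166, 158, 189, 129, 67]; -0.02 [145, 156, 186, 114, 88]; -0.03 [141, 147, 173, 114, 78]; -0.04 [131, 205, 142, 175, 216]; -0.05 [166, 201, 164, 156, 216]; -0.06 [147, 207, 165, 177, 199]; -0.07 [172, 202, 166, 182, 213]; -0.08 [202, 147, 153, 67, 62]; -0.09 [192, 168, 156, 128, 64]; -0.10 [188, 189, 219, 180, 69]; -0.11 [188, 189, 165, 178, 67]; -0.12 [188, 188, 166, 144, 73]; -0.13 [177, 179, 163, 146, 72]; -0.14 [235, 237, 182, 148, 72]; -0.15 [220, 225, 188, 119, 89];
```

Both bridges lie over the belt and the pointer is on the mark. Now the lever.

To row units: -0.002 m is -0.4, 0.03 m is 6.

```bash
echo '[{"tx":-0.4, "tz":6}, {"tz":6}, {"tz":6}, {"tz":6}, {"tz":6}, {"tz":6}, {"tz":3.2}, {}, {}]' | python3 jog.py && echo '[{"ty":2}, {"ty":2}, {"ty":2}, {"ty":2}, {"ty":2}, {"ty":2}, {"ty":2}, {"ty":2}, {"ty":2}, {"ty":2}, {}]' | python3 jog.py && echo '[{"ty":1}, {"ty":1}, {"ty":1}, {}, {}]' | python3 jog.py
```

```text
time_s: 38.95
eef_pos: [0.4808, 0.3087, 0.1931]
tool_rot: [-0.0, 0.71, 0.704, -0.001]
wrist_force: [0.2, 0.3, 0.6]
grip_width: 0.0001
grip_force: 0.0
time_s: 39.87
eef_pos: [0.5822, 0.3087, 0.1931]
tool_rot: [0.0, 0.71, 0.704, 0.0]
wrist_force: [-0.1, -0.5, 0.2]
grip_width: 0.0003
grip_force: 0.0
time_s: 40.28
eef_pos: [0.5956, 0.3089, 0.1935]
tool_rot: [0.0, 0.71, 0.705, 0.0]
wrist_force: [0.8, -0.1, 0.0]
grip_width: 0.0004
grip_force: 0.0
```

```bash
for i in 1 ; do echo '[{"ty":0.6}, {"ty":0.6}, {}]' | python3 jog.py; done; echo '[{"ty":0.4}, {"ty":0.4}, {}]' | python3 jog.py; python3 - <<'E'
from h import *
np.set_printoptions(precision=4,suppress=True)
s=snap("top","t16"); b=s["pixels"]; g=b.max(2)
for n in("top0","t16"):
    q=load(n); P=proj(q,np.array([.63,.3105,.188])); print(n,P,proj(q,np.array([.555,.3105,.188])))
s=snap("scene","s16")
for n in("scene0","s12","s16"):
    q=load(n); g=q["pixels"].max(2); out=[]
    for x in(.555,.575,.59,.61,.6265): u=proj(q,np.array([x,.3105,.19])); i=np.round(u).astype(int); out.append((i,int(g[i[1]-1:i[1]+2,i[0]-1:i[0]+2].mean())))
    print(n,out)
E
```

```text
time_s: 40.53
eef_pos: [0.5983, 0.309, 0.1934]
tool_rot: [-0.003, 0.709, 0.705, -0.004]
wrist_force: [-21.1, -1.8, 9.5]
grip_width: 0.0001
grip_force: 10.8
time_s: 40.78
eef_pos: [0.5989, 0.3091, 0.1933]
tool_rot: [-0.005, 0.709, 0.705, -0.007]
wrist_force: [-42.3, -4.2, 19.7]
grip_width: 0.0004
grip_force: 21.7
top0 [213.9487 178.0795] [213.1634 201.7095]
t16 [213.9487 178.0795] [213.1634 201.7095]
scene0 [(array([350, 136]), 60), (array([356, 136]), 157), (array([360, 137]), 160), (array([365, 138]), 159), (array([370, 138]), 179)]
s12 [(array([350, 136]), 57), (array([356, 136]), 158), (array([360, 137]), 159), (array([365, 138]), 160), (array([370, 138]), 174)]
s16 [(array([350, 136]), 150), (array([356, 136]), 160), (array([360, 137]), 132), (array([365, 138]), 120), (array([370, 138]), 58)]
```

The lever hit its end stop at 0.598, and the scene image shows the ball at the on position. I'll back off, clear everything, and make the final checks.

```bash
echo '[{"ty":-2}, {"ty":-6}, {"ty":-6}, {"ty":-6}, {"tz":-6}, {"tz":-6}, {"tz":-6}, {"tz":-6}, {"tz":-6}, {"tz":-6}, {"tz":-4}, {}, {}]' | python3 jog.py && python3 - <<'E'
from h import *
snap("top","t17"); snap("scene","s17"); s=load("s17"); g=s["pixels"].max(2); print("ball on px",g[137:140,369:372].mean(),"off px",g[135:138,349:352].mean())
d=cv2.absdiff(load("scene0")["pixels"],s["pixels"]).max(2)
for n,(x,y) in dict(tubes=(356,135),jug=(287,365),petri=(221,355)).items(): print(n,(d[y-25:y+25,x-25:x+25]>50).sum())
def brown(q,x,y,z):
    u=np.round(proj(q,np.array([x,y,z]))).astype(int); return u,q["pixels"][u[1],u[0]]
for n,p in dict(done_tab=(.366,.267,.18),A_tab=(.592,.112,.25),B_tab=(.592,-.052,.25)).items(): print(n,*brown(s,*p))
b=load("t17")["pixels"].max(2)
for y in(.115,.105,-.05,-.06,.03): print(y,[int(b[tuple((proj(load("t17"),np.array([.605+(y-.0235)*.0082+k,y,.2]))[::-1]+.5).astype(int))]) for k in(0,.006)])
E
```

```text
time_s: 41.97
eef_pos: [0.5055, 0.3096, 0.3942]
tool_rot: [0.0, 0.71, 0.705, 0.001]
wrist_force: [-1.0, -0.6, -0.0]
grip_width: 0.0004
grip_force: 0.0
ball on px 61.111111111111114 off px 151.88888888888889
tubes 122
jug 0
petri 1
done_tab [297 138] [81 78 78]
A_tab [350 157] [102 100 100]
B_tab [339 191] [154 150 147]
0.115 [111, 165]
0.105 [111, 158]
-0.05 [157, 218]
-0.06 [178, 199]
0.03 [124, 59]
```

```bash
python3 -c "
from plant import ctrl
print(ctrl.hand_in())"
```

```text
the job is handed in; nothing more can be done
None
```

I handed the job in at about 42 s: the finished rack is in the drain tray, the pointer is on the brass mark to within 0.3 mm by camera, both new racks found are on the rail (no third was on the bench), and the drive lever was then pushed to its on stop; hand-in returned no verdict.

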